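# Load a stepped shoe under the leaf spring of a drilling jig

### The arm

A 6-joint arm with a two-finger parallel gripper is mounted at the origin on the work surface. World frame = base frame: x ahead of the robot, y to its left, z up, the work surface at z = 0. Lengths are in m, angles in rad, forces in N, time in s.
With the tool pointing down it reaches from about 0.3 to 1 m from the base axis. Payload 5.1 kg.
Tool frame: the origin (TCP) lies midway between the tips of the shut fingers; the grasp point (between the pads) lies 19 mm behind it (grip_point_offset is the distance from the TCP to the grasp point, in m); z points along the fingers, y is the line along which they close (so a half turn about z gives the same grasp; the last joint's range is limited). The gripper opens to 95 mm and grips with 3 to 60 N. Pads are 20 mm wide; open, the fingers measure 119 mm over their backs; the gripper's body (75 mm by 180 mm) begins 59 mm behind the grasp point.
Start: joints at [1.021, 0.124, 1.65, -0, 1.367, -0.083], TCP at [0.293, 0.58, 0.215] pointing down, gripper open.
Joint ranges: [-2.61, 2.61], [-1.02, 2.33], [0.03, 2.71], [-1.35, 4.49], [0.32, 2.68], [-2.91, 2.91]. Speed limits (rad/s): [2.57, 2.57, 3.14, 3.14, 3.14, 3.14].

### API

Orientations are given as a 3x3 rotation matrix whose columns are the frame's x, y, z axes.
In Python, from station import sense, snapshot, hand_in, trace, grip_point_offset gives the robot as it stands.
- The arm moves only by the tool carry_out, never from a script. Its argument "series" is a list of rows, each a list of 3 entries, a list of its own where there are three numbers: the opening, from 0 (shut) to 1 (fully open), then the shift along the tool's x, y, z normalised to -1 to 1, where 1 is 0.4 m, then the turn about the tool's z normalised to -1 to 1, where 1 is 2 pi rad. In form: [[gripper, [dx, dy, dz], twist], ...]. A call has 1 to 12 rows; each row is the pose to reach, as a shift and turn from the pose commanded when the call began, along the tool's axes at that moment, turning the shorter way round; what a row does not reach only later rows make up. A row lasts 1/10 s, in which the tool goes at most 50 mm and 8.59 degrees, less where a joint would pass 70% of its speed; a pose out of reach is approached as far as the arm can. A call with a number of a shift or a turn outside -1 to 1 is refused whole. A call with a gripper value outside its range is refused whole. The fingers move at their own pace and stop on an object; "newtons" is the grip in N (left out, the last holds). Time passes only in rows, so rows that repeat a pose let the fingers close. It gives the time, the measured TCP pose, the force, the opening and the grip force at its end, in the units of the state.
- sense(): the state, without advancing time (a new reading comes with each control period).
- snapshot(name): name is "side" or "top"; returns a dict with "img" (480x640x3 uint8, red, green, blue), "fx", "fy", "cx", "cy" (pixels), "R" (3x3) and "t" (3): a world point X has camera coordinates R X + t. Camera axes: x right, y down, z forward; pixel columns grow to the right and rows downward; lengths in m; the calibration is good to about 2 mm. A picture is of the moment at which its call begins. There is no depth.
- hand_in(): hands the job in; it is judged then, once.
Trained networks look in a picture, given as the dict that the camera call returned (one of the last four; its "shot" number tells which), for a name from the list of things; names that differ only in an ending like _2 or _b are one class to them, and where a whole thing is asked for, a point or a joint stands for the part that bears it (a point fixed in the world has none). Each returns a list of dicts, best first, with "confidence" (0 to 1); they miss things now and then, are a little off and sometimes report something else, mostly with a low value. They report only what shows in the picture. A call takes as long as a camera call.
- trace(picture, label): "region" (480x640 bool, what is visible of it) and "point" ([row, column] in pixels, amid what is visible of it).
The state is a dict: "clock": time; "qpos": joint angles; "qd": joint speeds; "joint_efforts": joint torques, N m; "tool_pos": TCP position; "eef_rot": TCP orientation; "force": force on the tool from outside, world axes, zero at the start; "ft_torque": the same for the moment, N m; "grip_width": finger opening in m; "grip_force": force on a finger pad.
Only numpy, scipy, OpenCV 4.12 (cv2) and the standard library are available. Lean on these libraries where they do the work, as an engineer would, in place of code of your own. Each camera call takes 0.05 s, during which the arm holds its last target. There are 200 camera calls.

### The job

Load the stepped aluminium shoe into the drilling jig: where it stands, before its nose reaches the leaf spring, press it down hard against the jig's sprung floor and, keeping it pressed, push it along between the rails so that its low nose passes under the leaf spring and comes up against the end stop. Then take the hand away and leave it held there by the spring. Nothing is to be picked up: do not lift the shoe, do not ram it against the spring's lip, do not touch the leaf spring with the robot, and leave the loose pieces round the jig where they are.

Things in the scene. Friction and masses are not known exactly. Their poses are not given: they have to be found in the camera images.
- jig: Fixed drilling jig, lengths in mm in its axes. Origin on the bench, z up, +x = the way the shoe is pushed. Aluminium base plate x -145..135, y -60..60, 10 thick. Two dark rails, inner faces y +-26, 12 wide, x -130..92, tops z 34; rear bar x -142..-130. White sprung floor plate between the rails, x -128..79. Clamp block at x 104..130, y +-26, screws to z 58, holds the leaf spring.
- jig_stop (a point): Top middle of the end stop's face, at (80, 0, 34) in the jig: the dark cross bar between the rails, under the leaf spring, that the shoe's nose front must come up against.
- jig_floor (a joint): Depth (m) of the sprung white floor: 0 = up, its top at z 26 in the jig; 0.010 = bottomed, top at z 16. Moves straight down only, never tilts. Pushes up with about 6 N at the top, 13 N at the bottom, less the shoe's weight (about 2 N), and rises when let go.
- leaf: Steel leaf spring, 30 wide, 2 thick, lengthwise over the track. Origin on its hinge line at (112, 0, 46) in the jig. It slopes down towards -x to its lowest bend at x 57 (underside z 28), then turns up to its free lip at x 35. It yields upward only and presses at the bend with about 4 N plus 0.9 N per mm of lift.
- jig_mouth (a point): Underside of the unlifted leaf spring's free lip, at (35, 0, 36) in the jig. With the floor up the shoe's nose top is at z 40 and butts on the lip, blocked; pressed down by 6 to 9 mm (hard, but short of bottoming) it is at z 34 to 31, enters, and lifts the spring's bend by 3 to 6 mm, dragging.
- shoe: Loose stepped aluminium shoe, about 0.2 kg, 120 x 50, flat on the sprung floor with 1 mm play to each rail. Origin: centre of underside; +x = nose end, along the jig's +x. Low nose x 0..60, 14 thick. Cross rib x -14..0, full width, top at 34. Press pad behind it x -60..-14, top at 22. Starts with the nose front 11 to 33 mm short of the lip; home with its origin at x 20 in the jig.
- shoe_nose (a point): Bottom middle of the shoe's nose front, at (60, 0, 0) in the shoe.
- shoe_pad (a point): Point on the top face of the press pad, 14 mm behind the rib, at (-28, 0, 22) in the shoe: where a fingertip can press down and push forward against the rib's rear face.
- collar: Loose bystander: aluminium ring 72 across, 42 high, beside the jig. Origin: centre of underside.
- clamp_block: Loose bystander: aluminium block 62 x 56 x 50 high with a 30 bore, on the other side of the jig. Origin: centre of underside.
- wrench: Loose bystander: steel wrench 150 long lying on the bench beside the jig, farther out. Origin: centre of underside.

How it is judged:
On the way, in this order (a step that is already met when the one before it is completed fails the run):
1. before its nose reaches the leaf spring, the shoe is pressed down on the sprung floor by the robot, by more than 4 mm (value of joint jig_floor above 0.004 m and contact force between the fingers and shoe above 3 N and x of shoe_nose in the frame of jig below 0.032 m), for 0.1 s.
2. the shoe's nose front is against the end stop (within 4 mm) under the spring (x of shoe_nose in the frame of jig above 0.076 m and contact force between leaf and shoe above 1 N), for 0.1 s.
At the end, for the whole second after the job is handed in: The shoe rests flat (within 0.06 rad) in the track with its nose front within 4 mm of the end stop, held down by the leaf spring (more than 1 N, the floor still at least 2.5 mm down), at rest and let go (all of step 2 and x of shoe_nose in the frame of jig below 0.083 m and z of shoe in the frame of jig below 0.0235 m and angle between shoe's own z axis and vertical below 0.06 rad and linear speed of shoe below 0.01 m/s); the robot touches nothing.
It fails at once if the shoe is lifted more than 8 mm off its starting height in the jig, or tipped over 0.25 rad (z of shoe in the frame of jig above 0.034 m or angle between shoe's own z axis and vertical above 0.25 rad).
It fails at once if the shoe is rammed against the leaf spring (over 35 N) instead of being pressed down to pass under it (contact force between leaf and shoe above 35 N).
It fails at once if the robot pushes on the leaf spring (over 1 N) (contact force between any of the fingers, the arm and leaf above 1 N).
It fails at once if a loose bystander is moved more than 20 mm (distance of any of collar, clamp_block, wrench from where it was at the start of the episode above 0.02 m).
It also fails if it takes over 35 s, if anything falls off the work surface, if the arm or the gripper's body presses on something with over 40 N, if the wrist force passes 120 N, or if a joint passes its speed limit or range.

## Working session

There is one attempt and no reset: what is moved stays moved. The work goes in short steps, Python scripts to look and compute and a tool call to move; the robot and the scene stay as the last step left them, time stands still between calls to the robot, and variables do not carry over. Pictures are saved under pics/ and viewed, at most 10 in all, crops included, and the job is handed in when it is done.

Besides the shell and the picture viewer there is one more tool, called after "Call:" by a JSON object that holds its "api" and its "payload", one argument or row to a line. carry_out: Moves the arm, as the interface text tells. Scaled input: -1 to 1 covers 0.4 m each way for a shift and 2 pi rad each way for a turn. Its arguments: {"type":"object","properties":{"series":{"type":"array","items":{"type":"array"}},"newtons":{"type":"number"}},"required":["series"]}

```bash
mkdir -p pics; cat > h.py <<'E'
import numpy as np,cv2
from station import sense,snapshot,hand_in,trace,grip_point_offset
def ray(s,rc,z):
    d=np.array([(rc[1]-s["cx"])/s["fx"],(rc[0]-s["cy"])/s["fy"],1.]);R=np.array(s["R"]);t=np.array(s["t"])
    c=-R.T@t;d=R.T@d
    return c+d*(z-c[2])/d[2]
def proj(s,X):
    p=np.array(s["R"])@X+np.array(s["t"]);return np.array([p[1]/p[2]*s["fy"]+s["cy"],p[0]/p[2]*s["fx"]+s["cx"]])
E
python3 - <<'E'
from h import *
np.set_printoptions(precision=4,suppress=True)
for n in("top","side"):
    s=snapshot(n);cv2.imwrite(f"pics/{n}0.png",s["img"][:,:,::-1])
    print(n,-np.array(s["R"]).T@s["t"],s["fx"])
    for l,z in(("jig",.02),("shoe",.05),("leaf",.04),("collar",.042),("clamp_block",.05),("wrench",.005)):
        for r in trace(s,l)[:2]:
            c=cv2.minAreaRect(np.argwhere(r["region"])[:,::-1].astype(np.float32))
            print(l,round(r["confidence"],2),np.array(r["point"]),ray(s,r["point"],z),c)
q=sense();print(q["tool_pos"],q["eef_rot"],q["force"],q["clock"],q["grip_width"])
E
```

```text
top [0.4759 0.1008 1.0607] 509.1896177592648
jig 0.77 [259.1 408. ] [ 0.5892 -0.0513  0.02  ] ((403.4580078125, 270.00738525390625), (59.9686393737793, 139.27972412109375), 23.732938766479492)
shoe 0.58 [289.2 394.3] [ 0.5272 -0.0168  0.05  ] ((396.16546630859375, 290.10260009765625), (28.074663162231445, 60.31968688964844), 25.463346481323242)
leaf 0.56 [236.7 420.2] [ 0.6317 -0.0755  0.04  ] ((420.05157470703125, 235.634033203125), (15.027122497558594, 35.029441833496094), 23.96249008178711)
collar 0.85 [294.9 476.9] [ 0.5116 -0.1799  0.042 ] ((466.0, 297.5), (35.0, 40.0), 90.0)
clamp_block 0.92 [246.5 339.6] [0.6155 0.0881 0.05  ] ((339.90386962890625, 251.4807891845703), (27.45625877380371, 33.14362716674805), 11.309932708740234)
wrench 0.87 [234.5 306.1] [0.6494 0.1571 0.005 ] ((302.9227294921875, 238.38909912109375), (17.804134368896484, 70.5069580078125), 37.79393768310547)
side [ 0.4883 -0.6179  0.5231] 450.00180222258086
jig 0.62 [312.4 321.3] [ 0.5914 -0.0755  0.02  ] ((302.8919982910156, 304.8440246582031), (171.64060974121094, 62.162696838378906), 10.30484676361084)
shoe 
[... 281 characters left out ...]
229293823242)
leaf 0.55 [288.  274.2] [ 0.5212 -0.0219  0.04  ] ((277.6070251464844, 284.53125), (75.55183410644531, 32.70301055908203), 9.92624568939209)
collar 0.55 [365.4 276.8] [ 0.5067 -0.1911  0.042 ] ((275.64312744140625, 360.4327392578125), (57.19525146484375, 50.559661865234375), 86.633544921875)
clamp_block 0.92 [252.4 311.4] [0.5988 0.0546 0.05  ] ((313.0, 252.0), (38.0, 34.0), 90.0)
wrench 0.6 [239.7 334.7] [0.6655 0.1546 0.005 ] ((324.5961608886719, 238.921630859375), (66.67532348632812, 12.933735847473145), 14.796762466430664)
[0.2925 0.5805 0.2147] [[-0.893   0.45    0.    ]
 [ 0.45    0.893   0.0001]
 [ 0.      0.0001 -1.    ]] [ 0.1155 -0.3863 -0.4847] 0.7 0.0951852782643489
```

```bash
python3 - <<'E'
import cv2
a=cv2.imread("pics/top0.png")[190:350,320:500];b=cv2.imread("pics/side0.png")[240:380,200:400]
cv2.imwrite("pics/a.png",cv2.resize(a,None,fx=4,fy=3.7,interpolation=2) if 0 else cv2.resize(a,(675,600),interpolation=2))
cv2.imwrite("pics/b.png",cv2.resize(b,(800,560),interpolation=2))
E
```

```text
(no output)
```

View pics/a.png

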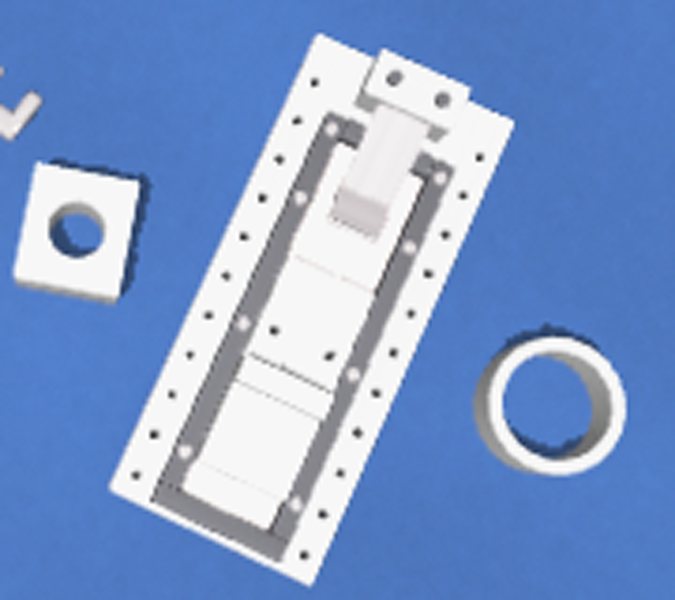

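View pics/b.png

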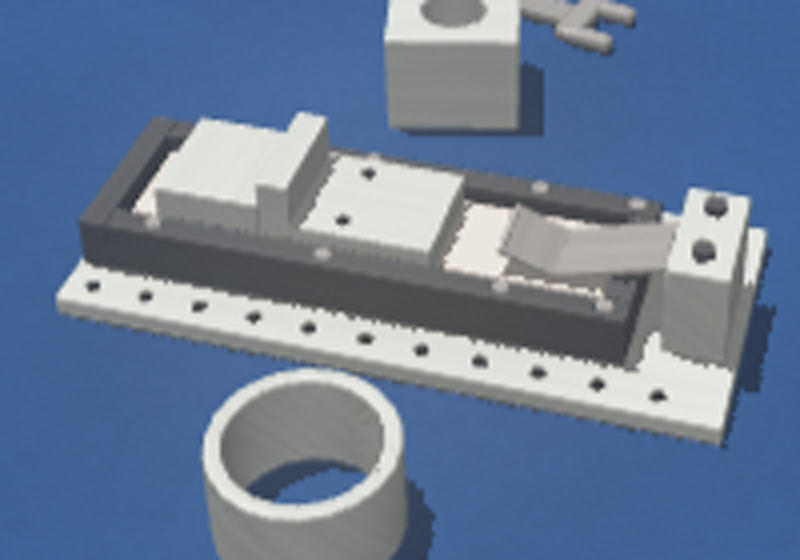

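The top crop shows the plate corners at (319,33), (515,122), (312,586), (108,490). The nose front is at about (335,274) and the rib's rear top edge at about (280,399). In the side crop the nose front top corners are at (465,178) and (435,262), clear of the lip at about (515,225).

```bash
cat > m.py <<'E'
from h import *
from scipy.optimize import least_squares
T,S=snapshot("top"),snapshot("side")
tp=lambda p:np.array([190+p[1]/3.75-.0,320+p[0]/3.75])
sp=lambda p:np.array([240+p[1]/4,200+p[0]/4])
J=[(T,tp((319,33)),(135,60,10)),(T,tp((515,122)),(135,-60,10)),(T,tp((312,586)),(-145,-60,10)),(T,tp((108,490)),(-145,60,10)),
(S,sp((58,295)),(-145,-60,10)),(S,sp((722,432)),(135,-60,10)),(S,sp((765,230)),(135,60,10))]
def W(v,p):
    c,s=np.cos(v[2]),np.sin(v[2]);p=np.array(p)/1000;return np.array([v[0]+c*p[0]-s*p[1],v[1]+s*p[0]+c*p[1],p[2]])
f=lambda v:np.concatenate([proj(s,W(v,p))-r for s,r,p in J])
o=least_squares(f,[.58,-.05,-.42]);print(o.x,np.round(f(o.x).reshape(-1,2),1).tolist())
v=o.x
def jig(X):
    c,s=np.cos(v[2]),np.sin(v[2]);d=X[:2]-v[:2];return 1000*np.array([c*d[0]+s*d[1],-s*d[0]+c*d[1]])
for s,r,z,n in[(T,tp((335,274)),.04,"nose"),(S,sp((450,220)),.04,"nose"),(T,tp((280,399)),.06,"rib rear"),(S,sp((285,155)),.06,"ribrear"),(T,tp((241,480)),.048,"padrear"),(T,tp((293,372)),.06,"ribfront"),(T,tp((355,225)),.036,"lip"),(S,sp((515,225)),.036,"lip")]:
    print(n,jig(ray(s,r,z)))
E
python3 m.py
```

```text
[ 0.57225008 -0.04534565 -0.47058611] [[-0.8, -0.3], [-0.8, 0.2], [-0.6, -0.2], [-0.9, 0.0], [0.7, -1.7], [-0.3, -0.7], [0.3, 0.1]]
nose [ 8.39370934 -1.67235111]
nose [11.44107065 -2.6282478 ]
rib rear [-66.49948296  -0.48931125]
ribrear [-59.47856131  -3.44008273]
padrear [-112.51225327   -0.30376307]
ribfront [-50.87391639  -0.8977288 ]
lip [37.86751499 -1.03768939]
lip [36.93186013  5.90875537]
```

Call:
{"api": "carry_out", "payload": {
  "series": [
    [0, [-0.9, -0.86, 0], 0],
    [0, [-0.9, -0.86, 0], 0],
    [0, [-0.9, -0.86, 0], 0],
    [0, [-0.9, -0.86, 0], 0],
    [0, [-0.9, -0.86, 0], 0],
    [0, [-0.9, -0.86, 0], 0],
    [0, [-0.9, -0.86, 0], 0],
    [0, [-0.9, -0.86, 0], 0],
    [0, [-0.9, -0.86, 0], 0],
    [0, [-0.9, -0.86, 0], 0],
    [0, [-0.9, -0.86, 0], 0],
    [0, [-0.9, -0.86, 0], 0]
  ],
  "newtons": 20
}}

```text
clock: 2.0
tool_pos: [0.4594, 0.1105, 0.2148]
eef_rot: [[-0.892, 0.453, -0.0], [0.453, 0.892, 0.001], [0.0, 0.0, -1.0]]
force: [-0.2, 0.4, -0.8]
grip_width: 0.0045
grip_force: 0.0
```

Call:
{"api": "carry_out", "payload": {
  "series": [
    [0, [-0.228, -0.22, 0], 0],
    [0, [-0.228, -0.22, 0], 0],
    [0, [-0.228, -0.22, 0], 0],
    [0, [-0.228, -0.22, 0.1], 0],
    [0, [-0.228, -0.22, 0.2], 0],
    [0, [-0.228, -0.22, 0.3], 0],
    [0, [-0.228, -0.22, 0.37], 0],
    [0, [-0.228, -0.22, 0.37], 0],
    [0, [-0.228, -0.22, 0.37], 0]
  ]
}}

```text
clock: 2.9
tool_pos: [0.5011, -0.007, 0.067]
eef_rot: [[-0.894, 0.448, -0.0], [0.448, 0.894, 0.0], [0.001, 0.0, -1.0]]
force: [-0.3, 0.2, 1.2]
grip_width: 0.0006
grip_force: 0.0
```

```bash
python3 - <<'E'
from h import *
q=sense();print(q["tool_pos"],q["force"],q["clock"],q["grip_width"])
s=snapshot("side");t=snapshot("top");print(proj(s,np.array(q["tool_pos"])),proj(t,np.array(q["tool_pos"])))
a=cv2.resize(s["img"][215:345,180:380],(800,520),interpolation=2)
cv2.imwrite("pics/c.png",a[:,:,::-1])
b=cv2.resize(t["img"][190:350,320:500],(675,600),interpolation=2)
cv2.imwrite("pics/d.png",b[:,:,::-1])
E
```

```text
[ 0.50110916 -0.00700406  0.06697015] [-0.34852998  0.20929962  1.16628588] 2.9 0.0005642275749093715
[271.47496295 260.19075626] [302.45867052 390.9099811 ]
```

View pics/c.png

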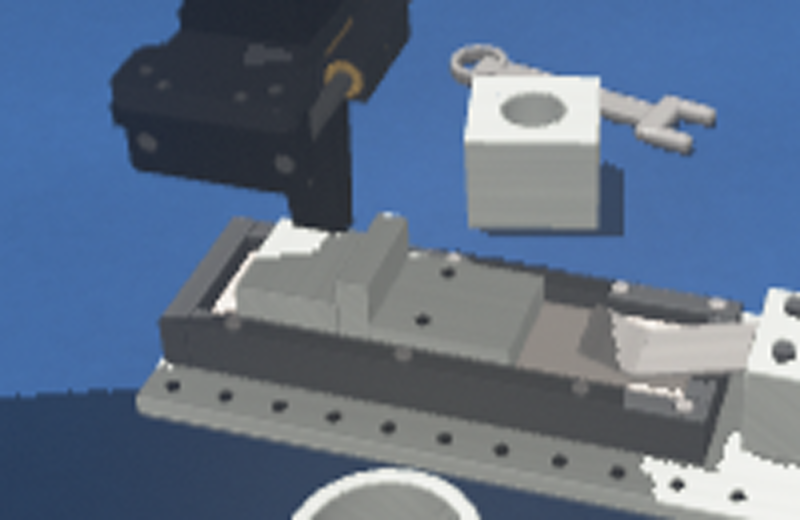

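The tips are over the pad, just behind the rib (about (320,226)), and match the projected TCP. Next I press down.

Call:
{"api": "carry_out", "payload": {
  "series": [
    [0, [0, 0.004, 0.02], 0],
    [0, [0, 0.004, 0.04], 0],
    [0, [0, 0.004, 0.045], 0],
    [0, [0, 0.004, 0.05], 0],
    [0, [0, 0.004, 0.055], 0],
    [0, [0, 0.004, 0.06], 0],
    [0, [0, 0.004, 0.064], 0],
    [0, [0, 0.004, 0.066], 0],
    [0, [0, 0.004, 0.066], 0],
    [0, [0, 0.004, 0.066], 0]
  ]
}}

```text
clock: 4.0
tool_pos: [0.5021, -0.007, 0.0414]
eef_rot: [[-0.893, 0.45, 0.0], [0.45, 0.893, 0.0], [0.0, 0.0, -1.0]]
force: [-3.3, 0.9, 7.5]
grip_width: 0.0002
grip_force: 4.0
```

```bash
python3 - <<'E'
from h import *
s=snapshot("side");q=sense();print(q["tool_pos"],q["force"],q["clock"])
a=cv2.resize(s["img"][215:345,180:380],(800,520),interpolation=2)
cv2.imwrite("pics/e.png",a[:,:,::-1])
E
```

```text
[ 0.50215903 -0.00698169  0.04146347] [-3.60784511  1.1037496   7.3077348 ] 4.05
```

View pics/e.png

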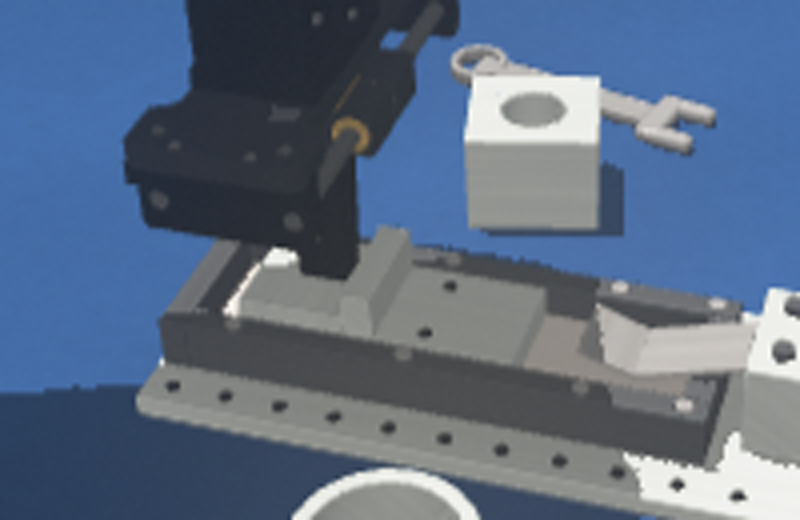

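Call:
{"api": "carry_out", "payload": {
  "series": [
    [0, [0, 0, 0.003], 0],
    [0, [0, 0, 0.005], 0],
    [0, [0, 0, 0.005], 0],
    [0, [-0.01, 0, 0.005], 0],
    [0, [-0.02, 0, 0.005], 0],
    [0, [-0.03, 0, 0.005], 0],
    [0, [-0.04, 0, 0.005], 0],
    [0, [-0.05, 0, 0.005], 0],
    [0, [-0.06, 0, 0.005], 0],
    [0, [-0.065, 0, 0.005], 0],
    [0, [-0.065, 0, 0.005], 0]
  ]
}}

```text
clock: 5.15
tool_pos: [0.5262, -0.0188, 0.04]
eef_rot: [[-0.893, 0.45, 0.002], [0.45, 0.893, 0.0], [-0.001, 0.001, -1.0]]
force: [-2.6, 1.2, 9.0]
grip_width: 0.0007
grip_force: 4.5
```

```bash
python3 - <<'E'
from h import *
s=snapshot("side");q=sense();print(q["tool_pos"],q["force"],q["clock"])
a=cv2.resize(s["img"][215:345,180:380],(800,520),interpolation=2)
cv2.imwrite("pics/f.png",a[:,:,::-1])
E
```

```text
[ 0.52616224 -0.01875233  0.04000866] [-2.83196866  1.24258816  8.06680863] 5.2
```

View pics/f.png

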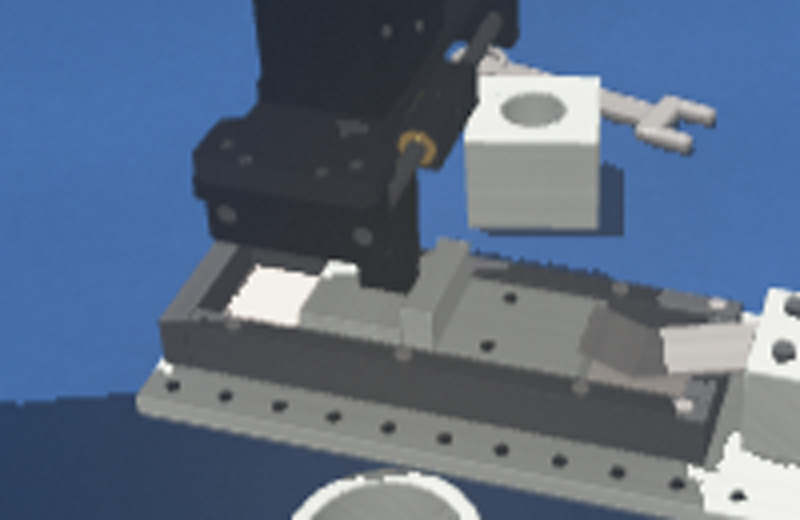

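The nose is at the lip and low enough to enter, so I continue.

Call:
{"api": "carry_out", "payload": {
  "series": [
    [0, [-0.008, 0, 0], 0],
    [0, [-0.016, 0, 0], 0],
    [0, [-0.024, 0, 0], 0],
    [0, [-0.032, 0, 0], 0],
    [0, [-0.04, 0, 0], 0],
    [0, [-0.048, 0, 0], 0],
    [0, [-0.056, 0, 0], 0],
    [0, [-0.064, 0, 0], 0],
    [0, [-0.072, 0, 0], 0],
    [0, [-0.08, 0, 0], 0],
    [0, [-0.088, 0, 0], 0],
    [0, [-0.096, 0, 0], 0]
  ]
}}

```text
clock: 6.4
tool_pos: [0.5569, -0.0347, 0.0383]
eef_rot: [[-0.893, 0.45, -0.007], [0.45, 0.893, 0.003], [0.007, -0.0, -1.0]]
force: [-9.4, 5.2, 9.6]
grip_width: 0.0009
grip_force: 6.5
```

Call:
{"api": "carry_out", "payload": {
  "series": [
    [0, [-0.008, 0, 0], 0],
    [0, [-0.016, 0, 0], 0],
    [0, [-0.022, 0, 0], 0],
    [0, [-0.028, 0, 0], 0],
    [0, [-0.032, 0, 0], 0],
    [0, [-0.032, 0, 0], 0]
  ]
}}

```text
clock: 7.0
tool_pos: [0.5685, -0.0405, 0.0382]
eef_rot: [[-0.893, 0.45, -0.006], [0.45, 0.893, 0.003], [0.007, -0.0, -1.0]]
force: [-8.4, 5.0, 9.1]
grip_width: 0.0006
grip_force: 6.5
```

```bash
python3 - <<'E'
from h import *
s=snapshot("side");t=snapshot("top");q=sense();print(q["tool_pos"],q["force"],q["clock"])
a=cv2.resize(s["img"][240:340,260:400],(800,571),interpolation=2)
cv2.imwrite("pics/g.png",a[:,:,::-1])
E
```

```text
[ 0.5684643  -0.0405325   0.03828807] [-8.39005296  4.16790179  9.06493585] 7.1
```

View pics/g.png

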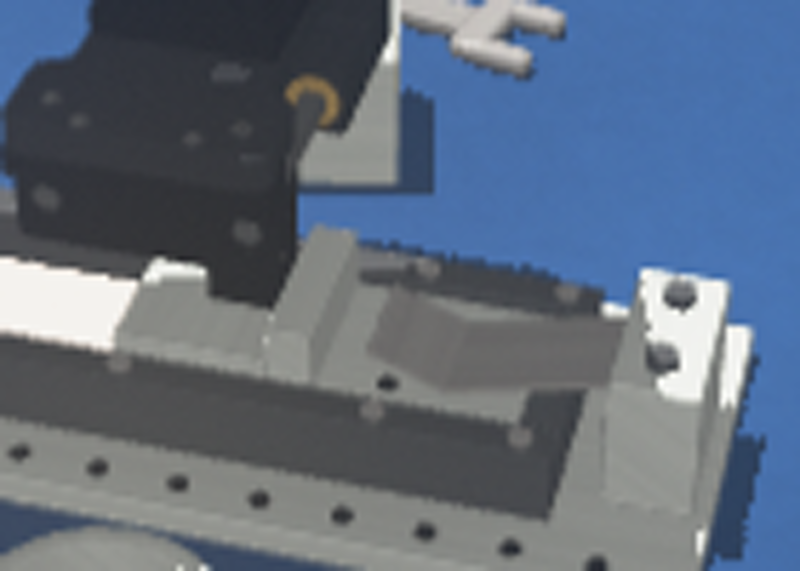

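Call:
{"api": "carry_out", "payload": {
  "series": [
    [0, [-0.004, 0, 0], 0],
    [0, [-0.006, 0, 0], 0],
    [0, [-0.008, 0, 0], 0]
  ]
}}

```text
clock: 7.4
tool_pos: [0.5686, -0.0406, 0.0383]
eef_rot: [[-0.893, 0.45, -0.014], [0.45, 0.893, 0.006], [0.015, -0.001, -1.0]]
force: [-20.7, 9.6, 18.9]
grip_width: 0.0003
grip_force: 12.9
```

It has reached the stop: the force jumped and the tool did not advance. I ease the push off and lift away.

Call:
{"api": "carry_out", "payload": {
  "series": [
    [0, [0.005, 0, -0.003], 0],
    [0, [0.01, 0, -0.008], 0],
    [0, [0.012, 0, -0.014], 0],
    [0, [0.015, 0, -0.02], 0],
    [0, [0.018, 0, -0.03], 0],
    [0, [0.02, 0, -0.05], 0],
    [0, [0.02, 0, -0.1], 0],
    [0, [0.02, 0, -0.2], 0],
    [0, [0.1, 0, -0.3], 0],
    [0, [0.2, 0, -0.3], 0],
    [0, [0.3, 0, -0.3], 0],
    [0, [0.3, 0, -0.3], 0]
  ]
}}

```text
clock: 8.6
tool_pos: [0.4635, 0.0122, 0.1586]
eef_rot: [[-0.894, 0.448, 0.0], [0.448, 0.894, 0.0], [-0.0, 0.0, -1.0]]
force: [0.9, -1.0, 0.8]
grip_width: 0.0006
grip_force: 0.0
```

```bash
python3 - <<'E'
from h import *
s=snapshot("side");t=snapshot("top");q=sense();print(q["tool_pos"],q["force"],q["clock"])
a=cv2.resize(s["img"][240:340,260:400],(800,571),interpolation=2)
b=cv2.resize(t["img"][200:300,350:490],(800,571),interpolation=2)
cv2.imwrite("pics/i.png",a[:,:,::-1]);cv2.imwrite("pics/j.png",b[:,:,::-1])
E
```

```text
[0.46669007 0.01092289 0.15931954] [ 0.81678209 -0.28679905  0.33193622] 8.7
```

View pics/i.png

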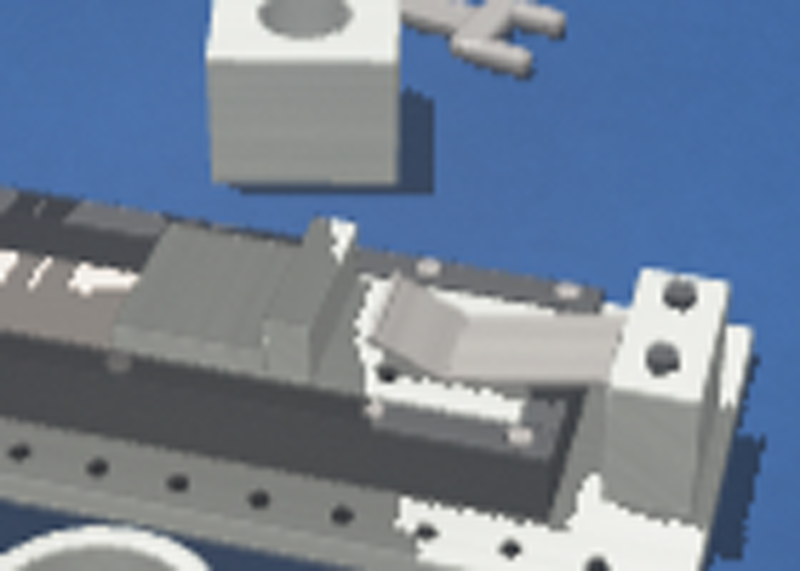

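View pics/j.png

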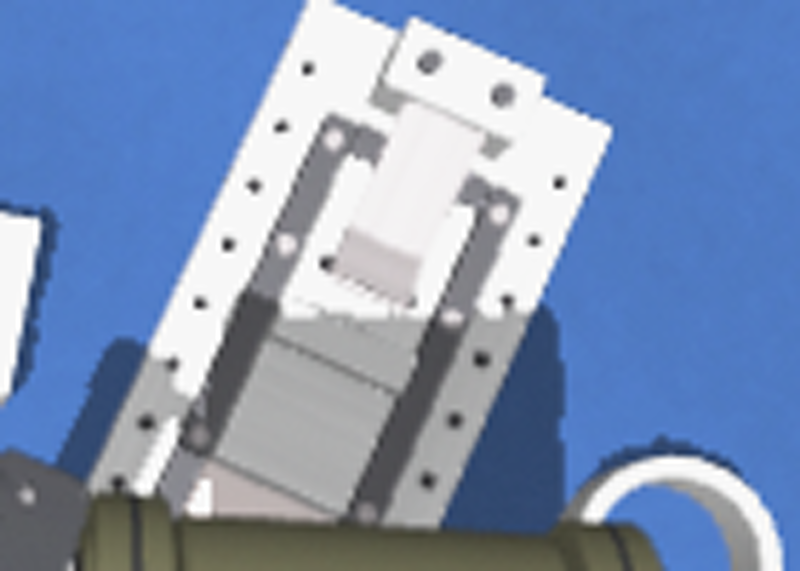

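The nose is under the leaf and the shoe did not spring back: its pad rear edge stays at about (115,330) in the side crop. The hand is clear.

```bash
python3 -c "
from h import *
print(hand_in())"
```

```text
the job is handed in; nothing more can be done
None
```

The shoe was pressed down, pushed under the leaf spring to the end stop and left held there with the hand clear; the job is handed in, but hand_in returned no verdict.

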